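Fish a stand foot out of the stock chute with the hook picker

TASK

A cup-shaped steel stand foot has dropped to the bottom of the narrow plywood stock chute: with the hook picker from its rest, catch the foot by the lifting eye inside it, ease it out past the collar inside the chute without forcing it and stand it upright in the empty bay of the cardboard tray. Then unhook the picker and hang it back on its rest. Do not touch the foot with the fingers, do not press hard on the chute, and leave everything else where it is.

Things in the scene. Friction and masses are not known exactly. Their poses are not given: they have to be found in the camera images.
- picker: Long-reach hook picker, 160 g. Origin: middle of its wooden grip; x across, y along the prong, z up the rod. Grip 20 (x) by 36 (y), from 25 below to 20 above the origin: pinch it across x. Below: a disc 40 across, from 29 to 25 below the origin; a sleeve 12 across down to 69 below; a steel rod 4 across. At the start it hangs on the rest, prong towards the rest's -x.
- hook (a point): Point on the rod's axis at the prong's centre line, 145 below the picker's origin. The prong, 4 thick, runs 9 towards the picker's +y; its upturned tip's top is 6 above the centre line, its far side 11 from the rod's axis. The rod is sprung in the sleeve: a pull on the hook of more than 1 N draws it down 2 mm per further N, at most 30 mm.
- rest: Grey steel forked picker rest, fixed; origin on the table under the hanging picker. Two arms along its x, top 130 above the table, 16 apart, the slot open towards its -x, closed by a post 31 towards +x; base plate 6 thick. The picker's sleeve hangs in the slot, its disc lies on the arms; it can be lifted straight out and lowered back with the prong along the rest's -x.
- rest_seat (a point): Where the picker's origin is when it hangs properly on the rest: 159 above the table, on the slot's middle line.
- chute: Fixed plywood well, open at the top, 88x88 outside, 130 high; origin at the centre of its underside. Inside 80x80, walls 4, floor 4 thick; a steel collar narrows it inside (see collar_level).
- collar_level (a point): Point on the chute's axis at the collar's mid-height, 83 above the table. Collar: two plates, 6 thick, leaving a gap 52 wide along the chute's x (full 80 along y). It does not yield. The gap's middle lies anywhere up to 9 to either side of this point along the chute's x; that is not measured and must be felt or seen (plate ends stick out of slots in the walls).
- foot: Dark steel cup-shaped stand foot, 0.20 to 0.31 kg, on the chute's floor. Origin: centre of its underside, z up. An open round cup 48 across, 50 high, wall 2, solid base 12 thick; a lifting eye stands inside on the base (see eye). Lifted off line, its rim catches under the collar.
- eye (a point): Centre of the lifting eye inside the foot, 20 above its underside: an upright ring of 4 mm wire in the foot's x-z plane, inner diameter 14, top 31 above the underside. The prong goes through along the foot's y, either way. It carries the eye with its centre line 25 above the underside; 7 lower, its tip passes freely in and out.
- tray: Fixed open cardboard tray 176 (x) by 98 (y), 35 high, walls and floor 5, one divider across its middle: two bays, each about 80 by 88. Origin at the centre of its underside.
- tray_bay (a point): Centre of the floor of the tray's empty bay (its -x bay), 5 above the table.
- spare: a second, identical cup-shaped foot already standing in the other bay of the tray; leave it alone
- carton: small closed cardboard carton 90x70x50, bystander
- white_box: flat white box 120x80x40, bystander
- tape: roll of clear tape lying flat, 90 across, 24 high, bystander
- jar: jar 56 across, 80 high, bystander
- screwdriver: screwdriver lying on the table, bystander
- mug: white mug 76 across, 85 high, bystander
There are look-alikes about, which are no part of the job. Of the things that look like the picker, the smaller one is meant.

How it is judged (in metres and radians):
On the way, in this order (a step that is already met when the one before it is completed fails the run):
1. the foot, carried by the hook, has come out above the chute's mouth (z of foot in the frame of chute above 0.125 m and contact force between picker and foot above 0.5 N), for 0.05 s.
2. the foot stands upright on the floor of the tray's empty bay (horizontal distance between foot and tray_bay below 0.032 m and z of foot in the frame of tray_bay below 0.004 m and angle between foot's own z axis and vertical below 0.1 rad), for 0.2 s.
At the end, for the whole second after the job is handed in: The foot stands upright (within 0.1 rad) at rest on the floor of the tray's empty bay, its centre within 32 mm of the bay's centre and its underside less than 4 mm above the floor; the picker, clear of the foot, hangs at rest on its rest, within 16 mm of the seat and 0.1 rad of upright (all of step 2 and linear speed of each of foot, picker below 0.02 m/s and distance between picker and rest_seat below 0.016 m and angle between picker's own z axis and vertical below 0.1 rad and contact force between picker and rest above 0.3 N and contact force between picker and foot below 0.05 N); the robot touches nothing.
It fails at once if the foot is forced against the chute or its collar with more than 15 N (contact force between foot and chute above 15 N).
It fails at once if the picker presses on the chute or its collar with more than 15 N (contact force between picker and chute above 15 N).
It fails at once if the robot presses on the chute with more than 15 N (contact force between any of the arm, the fingers and chute above 15 N).
It fails at once if the fingers touch the foot (contact force between the fingers and foot above 0.5 N).
It fails at once if a bystander is moved by more than 25 mm (distance of any of spare, carton, white_box, tape, jar, screwdriver, mug from where it was at the start of the episode above 0.025 m).
It also fails if it takes over 72 s, if anything falls off the work surface, if the arm or the gripper's body presses on something with over 40 N, if the wrist force passes 120 N, or if a joint passes its speed limit or range.

ROBOT

A 7-joint arm with a two-finger parallel gripper is mounted at the origin on the work surface. World frame = base frame: x ahead of the robot, y to its left, z up, the work surface at z = 0. Lengths are in mm, angles in rad, forces in N, time in s.
With the tool pointing down it reaches from about 425 to 1025 mm from the base axis. Payload 9.4 kg.
Tool frame: the origin (TCP) lies midway between the tips of the shut fingers; the grasp point (between the pads) lies 19 mm behind it; z points along the fingers, y is the line along which they close (so a half turn about z gives the same grasp; the last joint's range is limited). The gripper opens to 93 mm and grips with 3 to 60 N. Pads are 15 mm wide; open, the fingers measure 128 mm over their backs; the gripper's body (75 mm by 188 mm) begins 65 mm behind the grasp point.
Start: joints at [1.233, 0.599, -0.003, 1.599, 0.002, 0.943, -0.08], TCP at [186.934, -700.485, 218.618] pointing down, gripper open.
Joint ranges: [-2.57, 2.57], [-0.35, 1.97], [-1.29, 1.29], [0.11, 2.56], [-1.05, 4.19], [0.11, 1.86], [-2.63, 2.63]. Speed limits (rad/s): [2.22, 2.22, 3.01, 3.01, 3.14, 3.14, 3.14].

INTERFACE

Orientations are given as a unit quaternion [w, x, y, z].
In Python, from bench import sense, viewer, finish_job gives the robot as it stands.
- The arm moves only by the tool servo_tool, never from a script. Its argument "plan" is a list of rows, each an object with "grip": the finger opening in mm, from 0 to 93; "linear": the shift along the tool's x, y, z in mm, a list of three; "dr": the turn, a rotation vector about the tool's x, y, z in rad, a list of three. A call has 1 to 20 rows; each row is the pose to reach, as a shift and turn from the pose commanded when the call began, along the tool's axes at that moment; what a row does not reach only later rows make up. A row lasts 1/12 s, in which the tool goes at most 41.7 mm and 7.16 degrees, less where a joint would pass 70% of its speed; a pose out of reach is approached as far as the arm can. A call with a gripper value outside its range is refused whole. The fingers move at their own pace and stop on an object; the grip force is fixed at half the most. Time passes only in rows, so rows that repeat a pose let the fingers close. It gives the time, the measured TCP pose, the force, the opening and the grip force at its end, in the units of the state.
- sense(): the state, without advancing time (a new reading comes with each control period).
- viewer.snapshot(name): name is "scene" or "side" or "wrist"; returns a dict with "pixels" (420x560x3 uint8, red, green, blue), "z_map" (420x560 float32, mm along the optical axis (not along the pixel's ray), 0 where there is no reading), "fx", "fy", "cx", "cy" (pixels), "rvec" (rotation vector, rad) and "tvec" (3), from world to camera coordinates, as OpenCV has them. Camera axes: x right, y down, z forward; pixel columns grow to the right and rows downward; lengths in mm; the calibration is good to about 2 mm. The wrist camera is an equidistant fisheye: a pixel r from the principal point sees the ray r / f radians off the axis. A picture is of the moment at which its call begins.
- finish_job(): hands the job in; it is judged then, once.
The state is a dict: "clock": time; "q": joint angles; "qvel": joint speeds; "tau": joint torques, N m; "position": TCP position; "tcp_rot": TCP orientation; "ft_force": force on the tool from outside, world axes, zero at the start; "torque": the same for the moment, N m; "gripper_width": opening from 0.0 (shut) to 1.0 (fully open); "grasp_force": force on a finger pad.
Only numpy, scipy, OpenCV 4.12 (cv2) and the standard library are available. Lean on these libraries where they do the work, as an engineer would, in place of code of your own. Each camera call takes 0.05 s, during which the arm holds its last target. There are 200 camera calls.

## Working session

There is one attempt and no reset: what is moved stays moved. The work goes in short steps, Python scripts to look and compute and a tool call to move; the robot and the scene stay as the last step left them, time stands still between calls to the robot, and variables do not carry over. Pictures are saved under pics/ and viewed, at most 10 in all, crops included, and the job is handed in when it is done.

Besides the shell and the picture viewer there is one more tool, called in YAML: its name, and indented under it one key for each argument. servo_tool: Moves the arm, as the interface text tells. Its arguments: {"type":"object","properties":{"plan":{"type":"array"}},"required":["plan"]}

```bash
mkdir -p pics; cat > h.py <<'E'
import numpy as np, cv2
from bench import sense, viewer
def snap(n):
    s=viewer.snapshot(n); np.savez('%s.npz'%n,**s); return s
def load(n): return dict(np.load('%s.npz'%n))
def pts(s):
    "world xyz per pixel from depth (pinhole)"
    R=cv2.Rodrigues(np.array(s['rvec'],float))[0]; t=np.array(s['tvec'],float).ravel()
    z=s['z_map']; v,u=np.mgrid[:z.shape[0],:z.shape[1]]
    c=np.stack([(u-s['cx'])/s['fx']*z,(v-s['cy'])/s['fy']*z,z],-1)
    w=(c-t)@R; w[z==0]=np.nan; return w
def ray(s,u,v,h):
    R=cv2.Rodrigues(np.array(s['rvec'],float))[0]; t=np.array(s['tvec'],float).ravel()
    o=-R.T@t; d=R.T@np.array([(u-s['cx'])/s['fx'],(v-s['cy'])/s['fy'],1]); return o+d*(h-o[2])/d[2]
E
python3 - <<'E'
from h import *
a=snap('scene');b=snap('side')
for n,s in(('scene',a),('side',b)): cv2.imwrite('pics/%s0.png'%n,cv2.resize(s['pixels'][...,::-1],(784,588),interpolation=2)); print(n,s['fx'],s['cx'],ray(s,280,210,0), -cv2.Rodrigues(s['rvec'])[0].T@np.ravel(s['tvec']))
print(sense())
E
```

```text
scene 418.5180175936655 284.8632724581884 [457.18023382 -66.82367211   0.        ] [1141.07700795  195.15522535 1077.35504931]
side 524.6582169355395 279.6516940568829 [ 639.16842607 -168.460995      0.        ] [-253.66700514  904.14629913  941.36874658]
{'clock': 0.1, 'q': array([ 1.23330138,  0.60003524, -0.00253284,  1.60002782,  0.00179933,
        0.94290022, -0.07979832]), 'qvel': array([ 0.00222194, -0.00328127, -0.00011499, -0.00176319, -0.00023624,
        0.0011437 , -0.0012183 ]), 'tau': array([ 5.15974330e-03, -7.66553378e+01,  1.50244854e+00, -2.52934742e+01,
       -5.23852184e-02,  1.36838577e-02,  6.84510223e-05]), 'position': array([ 186.81175554, -700.07911802,  217.86149547]), 'tcp_rot': array([-6.66576811e-04,  9.91506738e-01,  1.30053530e-01, -1.54739318e-04]), 'ft_force': array([-0.08976359,  0.04650094,  0.05606258]), 'torque': array([-0.00868305,  0.04149557,  0.02912776]), 'grasp_force': 0.0, 'gripper_width': 0.9958927126511242}
```

View pics/scene0.png

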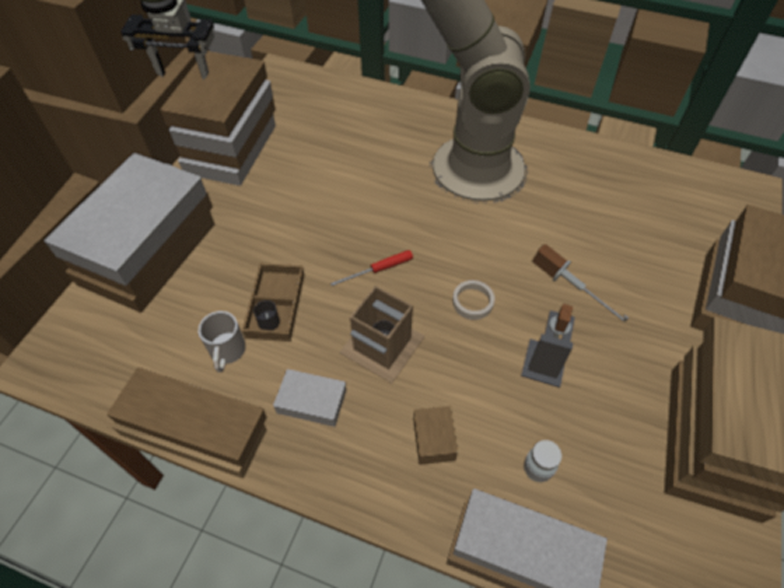

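View pics/side0.png

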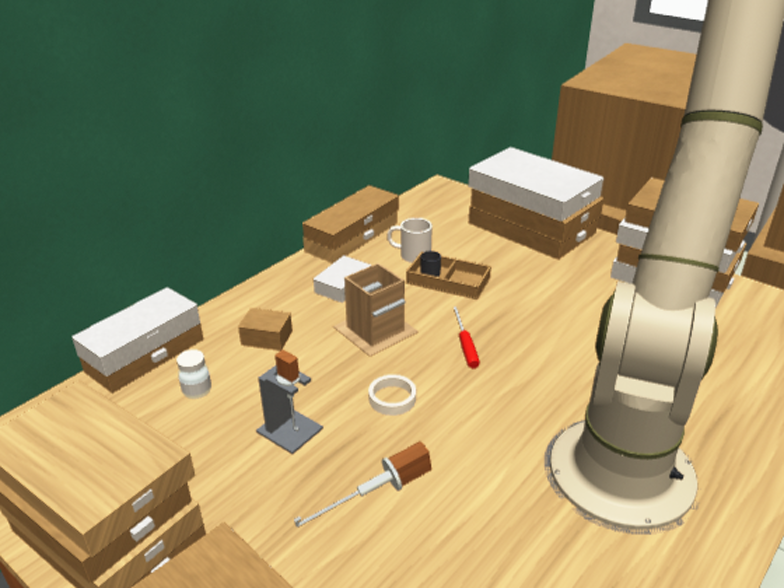

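Candidates for the picker (scene view, 784-wide): the hanging one at (565,318) and a larger look-alike lying on the table at (550,262). The smaller, hanging one is meant. The red screwdriver at (390,262) is a bystander. The chute is at (382,328), the tray at (275,302) with the spare at (265,315), and the empty bay at (280,283).

```bash
python3 - <<'E'
from h import *
def crop(s,u0,v0,w,h,W,H):
    return cv2.resize(s['pixels'][v0:v0+h,u0:u0+w,::-1],(W,H),interpolation=cv2.INTER_CUBIC)
a=load('scene');b=load('side')
im=np.vstack([np.hstack([crop(a,240,195,66,50,400,300),crop(a,365,205,66,72,400,300)]),
 np.hstack([crop(b,235,180,66,72,400,300),crop(b,175,240,66,90,400,300)])])
cv2.imwrite('pics/crop0.png',im)
for n,s,boxes in(('scene',a,dict(chute=(245,200,300,265),rest=(370,210,415,275),tray=(170,185,220,245))),('side',b,dict(chute=(240,185,295,250),rest=(180,245,235,325),tray=(285,175,355,215)))):
    w=pts(s)
    for k,(x0,y0,x1,y1) in boxes.items():
        p=w[y0:y1,x0:x1].reshape(-1,3); c=s['pixels'][y0:y1,x0:x1].reshape(-1,3).astype(int)
        def rect(m,l):
            q=p[m]
            if len(q)>4:
                r=cv2.minAreaRect(q[:,:2].astype(np.float32)); print(n,k,l,len(q),'z%.1f'%np.median(q[:,2]),np.round(cv2.boxPoints(r)).tolist(),'c',np.round(r[0],1),'sz',np.round(r[1],1),'ang %.1f'%r[2], 'mean',np.round(q.mean(0)[:2],1))
        z=p[:,2]
        red=(c[:,0]>c[:,2]*1.9)&(c[:,0]>60)
        if k=='chute': rect((z>124)&(z<136),'rim')
        if k=='tray': rect((z>30)&(z<40),'rim'); rect((z>44)&(z<58),'spare')
        if k=='rest': rect((z>124)&(z<129+3)&~red,'arms'); rect(red&(z>172)&(z<186),'griptop'); rect(red&(z>130),'grip'); rect((z>3)&(z<9),'base')
E
```

```text
scene chute rim 273 z129.7 [[530.0, -77.0], [619.0, -95.0], [638.0, -7.0], [549.0, 11.0]] c [584.1 -42.1] sz [89.9 90.6] ang 78.1 mean [585.7 -41.6]
scene rest arms 212 z130.2 [[462.0, 313.0], [464.0, 254.0], [537.0, 257.0], [535.0, 316.0]] c [499.5 284.9] sz [73.3 59.3] ang 2.0 mean [512.  284.8]
scene rest griptop 87 z179.5 [[478.0, 276.0], [511.0, 276.0], [511.0, 294.0], [478.0, 294.0]] c [494.5 285. ] sz [18.2 33.3] ang 89.7 mean [496.5 285.1]
scene rest grip 118 z178.4 [[478.0, 276.0], [513.0, 276.0], [513.0, 294.0], [478.0, 294.0]] c [495.5 285. ] sz [18.2 35.2] ang 89.7 mean [500.  285.6]
scene rest base 498 z4.9 [[317.0, 322.0], [349.0, 193.0], [572.0, 248.0], [540.0, 378.0]] c [444.2 285.2] sz [229.5 133.6] ang 13.9 mean [473.3 275.3]
scene tray rim 437 z34.7 [[477.0, -272.0], [504.0, -367.0], [701.0, -311.0], [674.0, -216.0]] c [ 588.9 -291.4] sz [205.   99.2] ang 15.9 mean [ 587.6 -292.8]
scene tray spare 111 z51.8 [[590.0, -300.0], [683.0, -347.0], [706.0, -301.0], [613.0, -253.0]] c [ 648.  -300.2] sz [ 52.  104.7] ang 63.1 mean [ 630.8 -288.7]
side chute rim 236 z128.1 
[... 339 characters left out ...]
, 300.0], [471.0, 300.0]] c [491.2 288.4] sz [22.4 39.6] ang 89.9 mean [488.6 288.8]
side rest grip 273 z166.5 [[471.0, 299.0], [471.0, 277.0], [511.0, 277.0], [511.0, 300.0]] c [490.9 288.4] sz [40.2 22.6] ang 0.6 mean [485.9 290.9]
side rest base 728 z5.4 [[407.0, 284.0], [636.0, 57.0], [742.0, 164.0], [512.0, 391.0]] c [574.3 223.7] sz [150.1 322.6] ang 45.3 mean [517.1 270. ]
side tray rim 337 z34.0 [[472.0, -264.0], [512.0, -401.0], [735.0, -337.0], [696.0, -199.0]] c [ 603.8 -300.3] sz [232.6 143.5] ang 16.1 mean [ 589.5 -291.3]
side tray spare 110 z49.0 [[584.0, -295.0], [686.0, -344.0], [707.0, -299.0], [606.0, -250.0]] c [ 645.6 -296.9] sz [ 49.4 112.9] ang 64.2 mean [ 632.8 -290.7]
```

View pics/crop0.png

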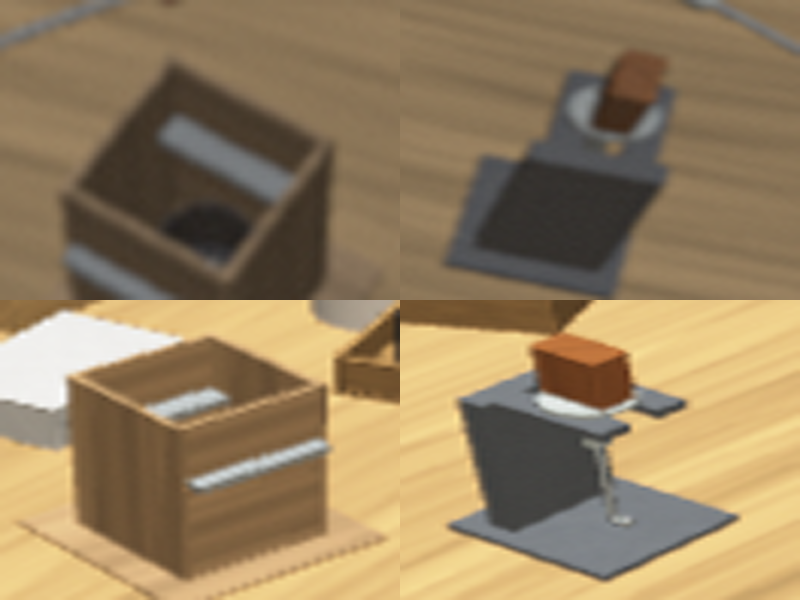

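The picture confirms it: picker hanging on the rest with its prong towards world -x (tip at crop (635,520)). The chute's collar plates stick out on its ±u walls (u = yaw about -11.5°), and the foot is visible inside. I'll go above the chute for a look down with the wrist camera.

servo_tool:
  plan:
    - {"grip":93,"linear":[277,-267,-110],"dr":[0,0,0.13]}
    - {"grip":93,"linear":[277,-267,-110],"dr":[0,0,0.13]}
    - {"grip":93,"linear":[554,-534,-110],"dr":[0,0,0.261]}
    - {"grip":93,"linear":[554,-534,-110],"dr":[0,0,0.261]}
    - {"grip":93,"linear":[554,-534,-110],"dr":[0,0,0.261]}
    - {"grip":93,"linear":[554,-534,-110],"dr":[0,0,0.261]}
    - {"grip":93,"linear":[554,-534,-110],"dr":[0,0,0.261]}
    - {"grip":93,"linear":[554,-534,-110],"dr":[0,0,0.261]}
    - {"grip":93,"linear":[554,-534,-110],"dr":[0,0,0.261]}
    - {"grip":93,"linear":[554,-534,-110],"dr":[0,0,0.261]}
    - {"grip":93,"linear":[554,-534,-110],"dr":[0,0,0.261]}
    - {"grip":93,"linear":[554,-534,-110],"dr":[0,0,0.261]}
    - {"grip":93,"linear":[554,-534,-110],"dr":[0,0,0.261]}
    - {"grip":93,"linear":[554,-534,-110],"dr":[0,0,0.261]}
    - {"grip":93,"linear":[554,-534,-110],"dr":[0,0,0.261]}
    - {"grip":93,"linear":[554,-534,-110],"dr":[0,0,0.261]}
    - {"grip":93,"linear":[554,-534,-110],"dr":[0,0,0.261]}
    - {"grip":93,"linear":[554,-534,-110],"dr":[0,0,0.261]}
    - {"grip":93,"linear":[554,-534,-110],"dr":[0,0,0.261]}
    - {"grip":93,"linear":[554,-534,-110],"dr":[0,0,0.261]}

```text
clock: 1.77
position: [587.2, -34.6, 328.8]
tcp_rot: [-0.002, 1.0, 0.004, 0.001]
ft_force: [0.3, 0.3, -0.0]
gripper_width: 0.999
grasp_force: 0.0
```

```bash
python3 - <<'E'
from h import *
s=snap('wrist'); st=sense(); print(st['q'],st['position'],st['tcp_rot'],s['fx'],s['cx'],s['cy'])
R=cv2.Rodrigues(s['rvec'])[0];print('cam',-R.T@np.ravel(s['tvec']),R[2])
cv2.imwrite('pics/w0.png',cv2.resize(s['pixels'][...,::-1],(784,588),interpolation=2))
E
```

```text
[ 0.05469792  0.32733702 -0.11607145  1.78649136  0.04207272  1.03017916
 -1.64239092] [585.58401602 -38.11288143 328.27051734] [-5.87116683e-04  9.99996278e-01  2.66425134e-03 -1.79777852e-05] 325.19226210127806 284.5690942410511 207.24315401524535
cam [657.2126956  -33.78759701 494.97738528] [-2.52977971e-01  5.01058184e-04 -9.67471909e-01]
```

View pics/w0.png

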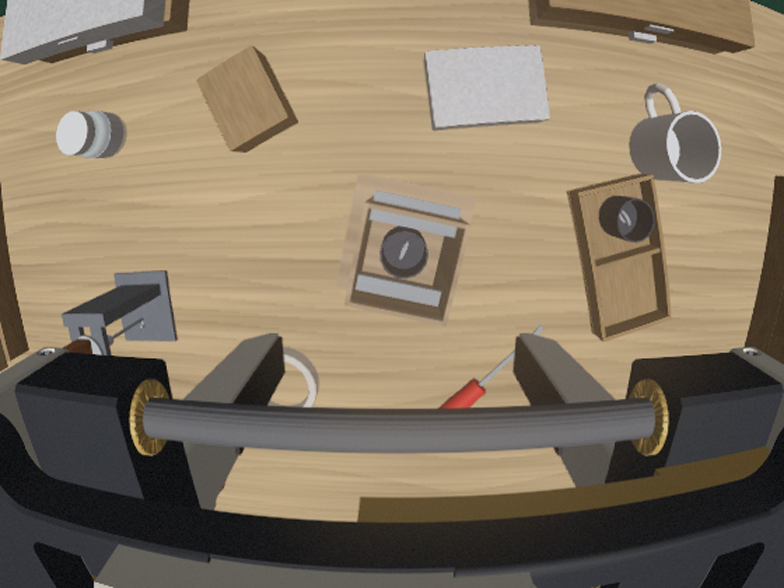

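The wrist view shows the chute at (405,250): both collar plates at (412,222) and (398,290), and the foot at (405,250) with the eye streak inside, running roughly up-right. The tray is at (620,260), with the spare at (627,218) and the empty bay at (632,292).

```bash
cat >> h.py <<'E'
def wdirs(s,u,v):
    x=(u-s['cx'])/s['fx']; y=(v-s['cy'])/s['fy']; r=np.hypot(x,y)+1e-9
    return np.stack([np.sin(r)*x/r,np.sin(r)*y/r,np.cos(r)],-1)
def wpts(s):
    R=cv2.Rodrigues(np.array(s['rvec'],float))[0]; t=np.array(s['tvec'],float).ravel(); z=s['z_map']
    v,u=np.mgrid[:z.shape[0],:z.shape[1]]; d=wdirs(s,u,v); w=(d*(z/d[...,2])[...,None]-t)@R; w[z==0]=np.nan; return w
def wray(s,u,v,h):
    R=cv2.Rodrigues(np.array(s['rvec'],float))[0]; t=np.array(s['tvec'],float).ravel()
    o=-R.T@t; d=wdirs(s,np.asarray(u,float),np.asarray(v,float))@R; return o+d*((h-o[2])/d[...,2])[...,None]
def proj(s,P):
    R=cv2.Rodrigues(np.array(s['rvec'],float))[0]; t=np.array(s['tvec'],float).ravel(); c=P@R.T+t
    n=np.hypot(c[...,0],c[...,1]); th=np.arctan2(n,c[...,2])/n; return s['cx']+s['fx']*c[...,0]*th, s['cy']+s['fy']*c[...,1]*th
def ortho(s,x0,x1,y0,y1,h,k):
    "rectified picture at height h: rows = x downwards from x1 to x0, cols = y from y1 to y0, k px/mm"
    X,Y=np.meshgrid(np.arange(x1,x0,-1/k),np.arange(y1,y0,-1/k),indexing='ij')
    u,v=proj(s,np.stack([X,Y,np.full_like(X,h)],-1)); return cv2.remap(s['pixels'][...,::-1],u.astype(np.float32),v.astype(np.float32),cv2.INTER_CUBIC)
E
python3 - <<'E'
from h import *
s=load('wrist'); w=wpts(s); px=s['pixels'].astype(int); sat=px.max(-1)-px.min(-1)
def rect(m,l):
    q=w[m]; r=cv2.minAreaRect(q[:,:2].astype(np.float32)); print(l,len(q),'z%.1f'%np.median(q[:,2]),np.round(cv2.boxPoints(r),1).tolist(),'c',np.round(r[0],1),'sz',np.round(r[1],1),'ang %.1f'%r[2]); return q
near=(np.hypot(w[...,0]-584,w[...,1]+41)<85); z=w[...,2]
rect(near&(z>126)&(z<134),'rim')
c=np.array([584,-41.]); 
for yaw in(-11.5,):
    a=np.deg2rad(yaw); ux=np.array([np.cos(a),np.sin(a)]); uy=np.array([-ux[1],ux[0]])
    m=near&(z>81)&(z<90)&(sat<40); q=w[m]; X=(q[:,:2]-c)@ux; Y=(q[:,:2]-c)@uy
    for sg in(-1,1):
        mm=(sg*X>15)&(abs(X)<40)
        # inner edge by Y bins
        xs,ys=X[mm],Y[mm]; b=np.arange(-32,33,8); print('plate',sg,mm.sum(),'z',np.median(q[mm][:,2]),'inner',[round(float((sg*xs[(ys>=i)&(ys<i+8)]).min())*sg,1) if ((ys>=i)&(ys<i+8)).any() else None for i in b],'range',xs.min(),xs.max())
        mo=(sg*X>44); print('stub',sg,mo.sum(), (X[mo].min(),X[mo].max()) if mo.any() else '')
q=w[near&(z>47)&(z<58)&(sat<40)]; q=q[np.hypot(*(q[:,:2]-c).T)<40]; (cc,r)=cv2.minEnclosingCircle(q[:,:2].astype(np.float32)); print('foot rim',len(q),cc,r,np.median(q[:,2]))
for nm,(x0,x1,y0,y1) in dict(tray=(460,700,-400,-200)).items():
    m=(w[...,0]>x0)&(w[...,0]<x1)&(w[...,1]>y0)&(w[...,1]<y1)&(z>31)&(z<39)&(sat>25); n,l,st,_=cv2.connectedComponentsWithStats(m.astype(np.uint8)); rect(l==1+st[1:,4].argmax(),nm)
im=np.hstack([ortho(s,550,620,-80,-10,54,5.7),ortho(s,550,620,-80,-10,35,5.7)]); cv2.imwrite('pics/w0c.png',im)
E
```

```text
rim 1123 z130.0 [[530.0, -74.19999694824219], [617.4000244140625, -92.19999694824219], [635.2999877929688, -4.900000095367432], [547.9000244140625, 13.0]] c [582.6 -39.6] sz [89.1 89.2] ang 78.4
plate -1 635 z 86.12281413130849 inner [-27.3, -27.5, -27.3, -27.4, -27.6, -27.4, -27.4, -27.5, -27.3] range -39.99210644314092 -15.343207338060969
stub -1 0 
plate 1 524 z 86.02886584156705 inner [24.8, 24.8, 25.0, 24.8, 24.9, 24.8, 24.8, 24.9, 25.3] range 15.037902232961404 35.04258201472917
stub 1 378 (np.float64(44.01594944538001), np.float64(51.60279733824802))
foot rim 211 (578.4976806640625, -47.692138671875) 33.55192947387695 53.5444744129134
tray 1070 z34.6 [[476.20001220703125, -269.79998779296875], [504.1000061035156, -365.29998779296875], [674.2000122070312, -315.5], [646.2000122070312, -220.0]] c [ 575.2 -292.7] sz [177.2  99.5] ang 16.3
```

View pics/w0c.png

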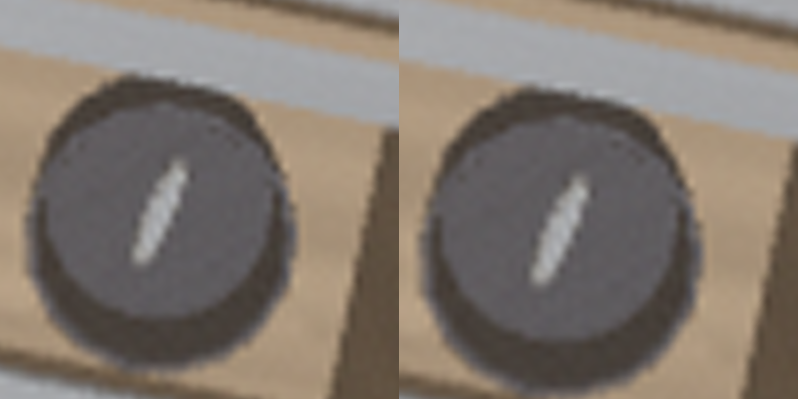

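The crop shows the foot rim centred near (163,233) in the left panel, about (579,-38.5) in world. The eye runs from (540,285) to (582,178) in the right panel, so its yaw is about -21°. The gap's middle is almost on the chute's axis. On to the rest.

servo_tool:
  plan:
    - {"grip":93,"linear":[-92,-324,60],"dr":[0,0,0]}
    - {"grip":93,"linear":[-92,-324,60],"dr":[0,0,0]}
    - {"grip":93,"linear":[-92,-324,60],"dr":[0,0,0]}
    - {"grip":93,"linear":[-92,-324,60],"dr":[0,0,0]}
    - {"grip":93,"linear":[-92,-324,60],"dr":[0,0,0]}
    - {"grip":93,"linear":[-92,-324,60],"dr":[0,0,0]}
    - {"grip":93,"linear":[-92,-324,60],"dr":[0,0,0]}
    - {"grip":93,"linear":[-92,-324,60],"dr":[0,0,0]}
    - {"grip":93,"linear":[-92,-324,60],"dr":[0,0,0]}
    - {"grip":93,"linear":[-92,-324,60],"dr":[0,0,0]}
    - {"grip":93,"linear":[-92,-324,60],"dr":[0,0,0]}
    - {"grip":93,"linear":[-92,-324,60],"dr":[0,0,0]}

```text
clock: 2.82
position: [493.3, 280.0, 268.5]
tcp_rot: [0.001, 1.0, -0.001, 0.0]
ft_force: [0.4, -0.3, 0.4]
gripper_width: 1.001
grasp_force: 0.0
```

```bash
python3 - <<'E'
from h import *
s=load('wrist')
k=20;im=ortho(s,560,600,-58,-18,31,k).astype(int); g=im.mean(-1); 
X,Y=np.meshgrid(np.arange(600,560,-1/k),np.arange(-18,-58,-1/k),indexing='ij')
m=(g>120)&(np.hypot(X-579.5,Y+38.5)<15); q=np.c_[X[m],Y[m]]; mu=q.mean(0); e,V=np.linalg.eigh(np.cov((q-mu).T)); d=V[:,1]*np.sign(V[0,1]); print('eye',mu,'yaw',np.degrees(np.arctan2(d[1],d[0])),'len',np.ptp((q-mu)@d),m.sum())
s=snap('wrist'); st=sense(); print(st['q'],st['position'],st['tcp_rot'])
w=wpts(s);px=s['pixels'].astype(int);z=w[...,2]
red=(px[...,0]>px[...,2]*1.8)&(px[...,0]>50)&(np.hypot(w[...,0]-493,w[...,1]-286)<40)
for l,m in(('griptop',red&(z>174)&(z<184)),('arms',(z>126)&(z<132)&(np.hypot(w[...,0]-493,w[...,1]-286)<60)&~red)):
    q=w[m]
    if len(q)>5: r=cv2.minAreaRect(q[:,:2].astype(np.float32)); print(l,len(q),np.median(q[:,2]),np.round(cv2.boxPoints(r),1).tolist(),r)
cv2.imwrite('pics/w1.png',cv2.resize(s['pixels'][...,::-1],(784,588),interpolation=2))
E
```

```text
eye [578.7738236  -38.18775643] yaw -23.100356354127882 len 20.352872406563833 34512
[-0.45846345  0.3622885  -0.21432151  1.89962448  0.09838894  0.88998057
 -2.29545516] [493.46163863 279.94768634 268.71708926] [ 4.76223303e-04  9.99998488e-01 -1.66425683e-03  1.65382648e-04]
griptop 940 178.95932276861163 [[475.1000061035156, 296.70001220703125], [475.70001220703125, 277.6000061035156], [510.6000061035156, 278.6000061035156], [510.1000061035156, 297.70001220703125]] ((492.8677062988281, 287.64312744140625), (34.93159866333008, 19.07813835144043), 1.561827540397644)
arms 2146 130.07551592441916 [[461.6000061035156, 317.3999938964844], [463.1000061035156, 257.5], [536.2000122070312, 259.29998779296875], [534.7000122070312, 319.20001220703125]] ((498.927490234375, 288.3420104980469), (73.10916137695312, 59.96672439575195), 1.4198044538497925)
```

View pics/w1.png

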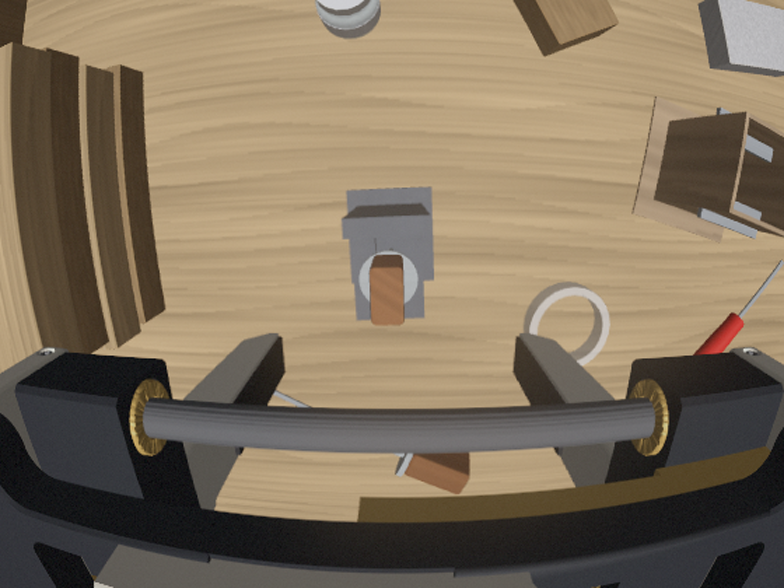

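The view shows the grip at (387,290) in its rest, measured at (492.9,287.6) with yaw 1.5°. The look-alike lies below at (435,470). I'll align and descend.

servo_tool:
  plan:
    - {"grip":93,"linear":[0,-8,40],"dr":[0,0,-0.027]}
    - {"grip":93,"linear":[0,-8,70],"dr":[0,0,-0.027]}
    - {"grip":93,"linear":[0,-8,70],"dr":[0,0,-0.027]}
    - {"grip":93,"linear":[0,-8,70],"dr":[0,0,-0.027]}

```text
clock: 3.2
position: [492.6, 288.4, 198.1]
tcp_rot: [0.001, 1.0, 0.012, -0.001]
ft_force: [-0.1, 0.1, 1.2]
gripper_width: 0.999
grasp_force: 0.0
```

servo_tool:
  plan:
    - {"grip":93,"linear":[0,1,25],"dr":[0,0,0]}
    - {"grip":93,"linear":[0,1,45],"dr":[0,0,0]}
    - {"grip":93,"linear":[0,1,56],"dr":[0,0,0]}
    - {"grip":93,"linear":[0,1,56],"dr":[0,0,0]}
    - {"grip":30,"linear":[0,1,56],"dr":[0,0,0]}
    - {"grip":30,"linear":[0,1,56],"dr":[0,0,0]}
    - {"grip":15,"linear":[0,1,56],"dr":[0,0,0]}
    - {"grip":12,"linear":[0,1,56],"dr":[0,0,0]}
    - {"grip":12,"linear":[0,1,56],"dr":[0,0,0]}
    - {"grip":12,"linear":[0,1,56],"dr":[0,0,0]}
    - {"grip":12,"linear":[0,1,56],"dr":[0,0,0]}

```text
clock: 4.12
position: [492.6, 289.4, 142.8]
tcp_rot: [-0.0, 1.0, 0.013, 0.0]
ft_force: [0.1, 0.5, 0.5]
gripper_width: 0.549
grasp_force: 0.0
```

servo_tool:
  plan:
    - {"grip":12,"linear":[0,1,0],"dr":[0,0,0]}
    - {"grip":12,"linear":[0,1,0],"dr":[0,0,0]}
    - {"grip":12,"linear":[0,1,0],"dr":[0,0,0]}
    - {"grip":12,"linear":[0,1,0],"dr":[0,0,0]}
    - {"grip":12,"linear":[0,1,0],"dr":[0,0,0]}
    - {"grip":12,"linear":[0,1,0],"dr":[0,0,0]}
    - {"grip":12,"linear":[0,1,0],"dr":[0,0,0]}
    - {"grip":12,"linear":[0,1,0],"dr":[0,0,0]}
    - {"grip":12,"linear":[0,1,0],"dr":[0,0,0]}
    - {"grip":12,"linear":[0,1,0],"dr":[0,0,0]}

```text
clock: 4.95
position: [492.6, 288.3, 142.6]
tcp_rot: [0.0, 1.0, 0.013, -0.0]
ft_force: [1.1, -1.0, -0.9]
gripper_width: 0.214
grasp_force: 30.0
```

servo_tool:
  plan:
    - {"grip":12,"linear":[0,0,-10],"dr":[0,0,0]}
    - {"grip":12,"linear":[0,0,-25],"dr":[0,0,0]}
    - {"grip":12,"linear":[0,0,-45],"dr":[0,0,0]}
    - {"grip":12,"linear":[0,0,-65],"dr":[0,0,0]}
    - {"grip":12,"linear":[0,0,-85],"dr":[0,0,0]}
    - {"grip":12,"linear":[0,0,-105],"dr":[0,0,0]}
    - {"grip":12,"linear":[0,0,-125],"dr":[0,0,0]}
    - {"grip":12,"linear":[0,0,-150],"dr":[0,0,0]}
    - {"grip":12,"linear":[0,0,-160],"dr":[0,0,0]}
    - {"grip":12,"linear":[0,0,-160],"dr":[0,0,0]}
    - {"grip":12,"linear":[0,0,-160],"dr":[0,0,0]}

```text
clock: 5.87
position: [492.5, 288.2, 302.6]
tcp_rot: [-0.0, 1.0, 0.013, 0.0]
ft_force: [-0.1, -1.3, -2.7]
gripper_width: 0.214
grasp_force: 30.0
```

```bash
python3 - <<'E'
from h import *
st=sense(); print(st['position'],st['tcp_rot'],st['ft_force'],st['gripper_width']*93)
for n in('side','scene'):
    s=snap(n); w=pts(s); x,y,z0=st['position']
    d=np.hypot(w[...,0]-x,w[...,1]-y); z=w[...,2]
    # rod pixels by depth near expected axis
    for lo,hi in((136,150),(150,162),(162,185),(185,215),(215,240)):
        q=w[(d<25)&(z>z0+16-324+lo+20)&(z<z0+16-324+hi+20)]
        if len(q): print(n,lo+z0-288,len(q),np.round(q.mean(0),1),np.round(q.min(0)-q.mean(0),1),np.round(q.max(0)-q.mean(0),1))
E
```

```text
[492.46902845 288.24396184 302.57358439] [-1.35036877e-04  9.99910253e-01  1.33941908e-02  2.50935443e-04] [-0.11872793 -1.3167992  -2.68263591] 19.863096955998312
side 164.5735843921912 7 [487.6 288.2 174.6] [-5.7 -2.3 -3.1] [4.7 1.4 1.7]
side 176.5735843921912 16 [488.4 288.4 185.8] [-9.5 -3.9 -9. ] [ 4.5  3.9 12.3]
side 199.5735843921912 19 [490.3 288.5 214.1] [ -3.4  -3.1 -12.7] [ 3.4  2.8 13.9]
side 229.57358439219115 17 [489.1 289.5 243.8] [ -4.3  -4.9 -13.6] [ 3.1  4.7 10.3]
scene 164.5735843921912 1 [489.7 284.6 170.8] [0. 0. 0.] [0. 0. 0.]
scene 176.5735843921912 8 [491.3 285.  184.7] [-8.6 -1.3 -7.5] [ 4.   1.6 12.6]
scene 199.5735843921912 14 [493.5 285.6 213.7] [ -1.6  -2.  -14.1] [ 2.3  1.9 13.1]
scene 229.57358439219115 11 [494.  285.5 242.6] [ -3.6  -4.8 -11.7] [ 3.2  3.  10.4]
```

servo_tool:
  plan:
    - {"grip":12,"linear":[10,37,0],"dr":[0,0,-0.115]}
    - {"grip":12,"linear":[20,74,0],"dr":[0,0,-0.23]}
    - {"grip":12,"linear":[30,111,0],"dr":[0,0,-0.345]}
    - {"grip":12,"linear":[40,148,0],"dr":[0,0,-0.46]}
    - {"grip":12,"linear":[50,185,0],"dr":[0,0,-0.575]}
    - {"grip":12,"linear":[60,222,0],"dr":[0,0,-0.69]}
    - {"grip":12,"linear":[70,259,0],"dr":[0,0,-0.805]}
    - {"grip":12,"linear":[78,290,0],"dr":[0,0,-0.92]}
    - {"grip":12,"linear":[83,308,0],"dr":[0,0,-1.035]}
    - {"grip":12,"linear":[84.6,314,0],"dr":[0,0,-1.152]}
    - {"grip":12,"linear":[84.6,314,0],"dr":[0,0,-1.152]}
    - {"grip":12,"linear":[84.6,314,0],"dr":[0,0,-1.152]}
    - {"grip":12,"linear":[84.6,314,0],"dr":[0,0,-1.152]}
    - {"grip":12,"linear":[84.6,314,0],"dr":[0,0,-1.152]}

```text
clock: 7.13
position: [585.3, -21.9, 302.3]
tcp_rot: [-0.0, 0.831, 0.556, -0.0]
ft_force: [-0.4, 0.2, -3.0]
gripper_width: 0.211
grasp_force: 30.0
```

```bash
python3 - <<'E'
from h import *
st=sense(); print(st['position'],st['q'][6],st['ft_force'])
from scipy.spatial.transform import Rotation as Ro
w,x,y,z=st['tcp_rot']; M=Ro.from_quat([x,y,z,w]).as_matrix(); print(M.round(4))
s=snap('wrist')
W=wpts(s);zz=W[...,2]; m=(np.hypot(W[...,0]-579,W[...,1]+38.5)<24)
im=np.hstack([ortho(s,550,620,-80,-10,54,5.7),ortho(s,550,620,-80,-10,31,5.7)]); cv2.imwrite('pics/w2c.png',im)
E
```

```text
[585.26586144 -21.88888629 302.27454869] -0.6250386920437911 [-0.43294607  0.22813708 -3.03539247]
[[ 3.827e-01  9.239e-01 -6.000e-04]
 [ 9.239e-01 -3.827e-01  4.000e-04]
 [ 1.000e-04 -8.000e-04 -1.000e+00]]
```

View pics/w2c.png

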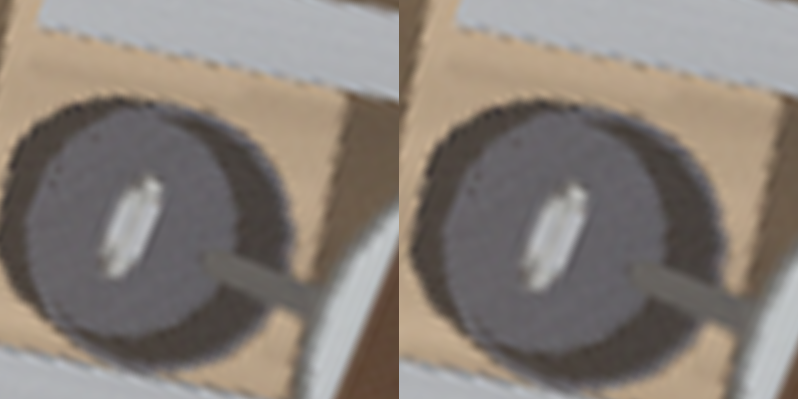

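Rim centred at (145,232) left and eye at (555,237) right, giving an eye position of about (578.9,-38). That agrees with the first view to within 1 mm. Descending beside the eye.

servo_tool:
  plan:
    - {"grip":12,"linear":[-0.5,0,25],"dr":[0,0,0]}
    - {"grip":12,"linear":[-0.5,0,50],"dr":[0,0,0]}
    - {"grip":12,"linear":[-0.5,0,75],"dr":[0,0,0]}
    - {"grip":12,"linear":[-0.5,0,95],"dr":[0,0,0]}
    - {"grip":12,"linear":[-0.5,0,108],"dr":[0,0,0]}
    - {"grip":12,"linear":[-0.5,0,108],"dr":[0,0,0]}
    - {"grip":12,"linear":[-0.5,0,108],"dr":[0,0,0]}

```text
clock: 7.77
position: [585.2, -22.9, 194.4]
tcp_rot: [-0.0, 0.831, 0.556, -0.0]
ft_force: [-0.2, -0.3, -1.4]
gripper_width: 0.212
grasp_force: 30.0
```

servo_tool:
  plan:
    - {"grip":12,"linear":[0,0,8],"dr":[0,0,0]}
    - {"grip":12,"linear":[0,0,16],"dr":[0,0,0]}
    - {"grip":12,"linear":[0,0,24],"dr":[0,0,0]}
    - {"grip":12,"linear":[0,0,30],"dr":[0,0,0]}
    - {"grip":12,"linear":[0,0,30],"dr":[0,0,0]}

```text
clock: 8.18
position: [584.7, -23.9, 163.3]
tcp_rot: [-0.0, 0.831, 0.556, -0.001]
ft_force: [-0.6, -0.2, -1.7]
gripper_width: 0.215
grasp_force: 30.0
```

servo_tool:
  plan:
    - {"grip":12,"linear":[1,0,4],"dr":[0,0,0]}
    - {"grip":12,"linear":[1,0,8],"dr":[0,0,0]}
    - {"grip":12,"linear":[1,0,12.5],"dr":[0,0,0]}
    - {"grip":12,"linear":[1,0,12.5],"dr":[0,0,0]}
    - {"grip":12,"linear":[1,0,12.5],"dr":[0,0,0]}

```text
clock: 8.6
position: [585.7, -22.8, 151.8]
tcp_rot: [-0.0, 0.831, 0.556, -0.0]
ft_force: [-0.2, -1.0, -1.5]
gripper_width: 0.217
grasp_force: 30.0
```

servo_tool:
  plan:
    - {"grip":12,"linear":[0,0,1],"dr":[0,0,0]}
    - {"grip":12,"linear":[-3,0,1],"dr":[0,0,0]}
    - {"grip":12,"linear":[-6,0,1],"dr":[0,0,0]}
    - {"grip":12,"linear":[-9,0,1],"dr":[0,0,0]}
    - {"grip":12,"linear":[-12,0,1],"dr":[0,0,0]}
    - {"grip":12,"linear":[-12,0,1],"dr":[0,0,0]}
    - {"grip":12,"linear":[-12,0,1],"dr":[0,0,0]}

```text
clock: 9.18
position: [581.2, -34.3, 151.2]
tcp_rot: [0.0, 0.831, 0.556, -0.0]
ft_force: [-0.0, 0.6, -2.2]
gripper_width: 0.214
grasp_force: 30.0
```

```bash
python3 - <<'E'
from h import *
st=sense(); print(st['position'],st['ft_force'],st['torque'])
s=snap('wrist')
im=np.hstack([ortho(s,555,605,-65,-15,54,8),ortho(s,555,605,-65,-15,31,8)]); cv2.imwrite('pics/w3c.png',im)
E
```

```text
[581.1517007  -34.30070519 151.1601854 ] [-0.01434587  0.55546783 -2.2406265 ] [-0.03234846 -0.10101082 -0.04774078]
```

View pics/w3c.png

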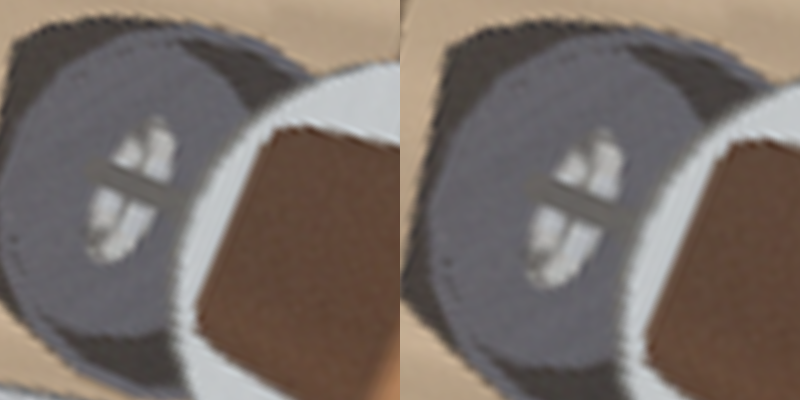

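The prong bar crosses the ring's middle, from (180,205) to (95,165), so it's through the eye. Gentle lift.

servo_tool:
  plan:
    - {"grip":12,"linear":[0,0,-3],"dr":[0,0,0]}
    - {"grip":12,"linear":[0,0,-6],"dr":[0,0,0]}
    - {"grip":12,"linear":[0,0,-9],"dr":[0,0,0]}
    - {"grip":12,"linear":[0,0,-12],"dr":[0,0,0]}
    - {"grip":12,"linear":[0,0,-15],"dr":[0,0,0]}
    - {"grip":12,"linear":[0,0,-18],"dr":[0,0,0]}
    - {"grip":12,"linear":[0,0,-18],"dr":[0,0,0]}
    - {"grip":12,"linear":[0,0,-18],"dr":[0,0,0]}

```text
clock: 9.9
position: [581.3, -33.9, 169.3]
tcp_rot: [0.0, 0.831, 0.556, 0.0]
ft_force: [-0.6, 0.3, -3.9]
gripper_width: 0.215
grasp_force: 30.0
```

```bash
python3 - <<'E'
from h import *
st=sense(); print(st['position'],st['ft_force'],st['torque'])
s=snap('wrist'); w=wpts(s); px=s['pixels'].astype(int)
print(proj(s,np.array([[579,-38.,60],[579,-62,60]])))
im=np.hstack([ortho(s,545,615,-75,-5,60,5.7),ortho(s,545,615,-75,-5,86,5.7)]); cv2.imwrite('pics/w4c.png',im)
m=(np.hypot(w[...,0]-579,w[...,1]+38)<27)&(w[...,2]>50)&(w[...,2]<75)&(px.max(-1)-px.min(-1)<40); q=w[m]; print(len(q),np.percentile(q[:,2],[5,25,50,75,95]))
E
```

```text
[581.25885263 -33.90497017 169.25132715] [-0.63309331  0.27827307 -3.85209538] [-0.01565631  0.04404673  0.02936601]
(array([284.23475554, 294.45116548]), array([210.67092562, 234.48837144]))
411 [51.57346131 57.15404381 61.07892916 62.3194544  64.01369244]
```

View pics/w4c.png

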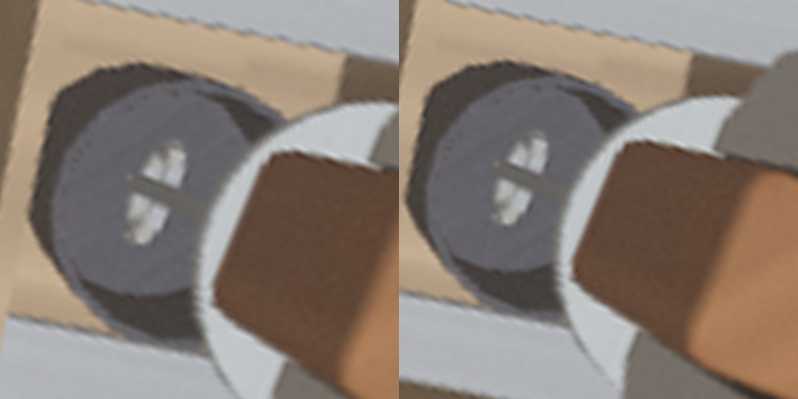

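The foot hangs freely (about 2.3 N, rim near z=63): ring on prong at (157,190). I'll shift it about 3.7 mm along the chute's x and raise it to just under the collar, then compare rim and gap in the same camera.

servo_tool:
  plan:
    - {"grip":12,"linear":[0.7,1.8,-3],"dr":[0,0,0]}
    - {"grip":12,"linear":[0.7,3.6,-6],"dr":[0,0,0]}
    - {"grip":12,"linear":[0.7,3.6,-10],"dr":[0,0,0]}
    - {"grip":12,"linear":[0.7,3.6,-12],"dr":[0,0,0]}
    - {"grip":12,"linear":[0.7,3.6,-12],"dr":[0,0,0]}
    - {"grip":12,"linear":[0.7,3.6,-12],"dr":[0,0,0]}
    - {"grip":12,"linear":[0.7,3.6,-12],"dr":[0,0,0]}
    - {"grip":12,"linear":[0.7,3.6,-12],"dr":[0,0,0]}

```text
clock: 10.62
position: [584.6, -34.6, 181.0]
tcp_rot: [-0.0, 0.831, 0.556, -0.0]
ft_force: [-0.0, 0.7, -3.7]
gripper_width: 0.213
grasp_force: 30.0
```

```bash
python3 - <<'E'
from h import *
st=sense(); print(st['position'],st['ft_force'])
for i in range(1):
    s=snap('wrist'); w=wpts(s); px=s['pixels'].astype(int); sat=px.max(-1)-px.min(-1)
    c=np.array([582.7,-40.7]); a=np.deg2rad(-11.6); ux=np.array([np.cos(a),np.sin(a)]); uy=np.array([-ux[1],ux[0]])
    X=(w[...,:2]-c)@ux; Y=(w[...,:2]-c)@uy; z=w[...,2]
    ok=(abs(X)<39)&(abs(Y)<39)
    pl=ok&(z>83)&(z<89)&(px.min(-1)>110)
    for sg in(-1,1):
        m=pl&(sg*X>15); print('plate',sg,m.sum(),[round(float(X[m&(Y>=b)&(Y<b+8)].min() if sg>0 else X[m&(Y>=b)&(Y<b+8)].max()),1) for b in range(-36,36,8) if (m&(Y>=b)&(Y<b+8)).any()])
    m=ok&(z>69)&(z<79)&(sat<40)&(abs(X)<32); print('rim',m.sum(),np.percentile(z[m],[10,50,90,99]) if m.any() else '')
    q=np.c_[X[m],Y[m]]; 
    # outermost radius per angle
    from scipy.optimize import least_squares
    e=np.array([1.5,4]); an=np.degrees(np.arctan2(*(q-e).T[::-1]))//10
    o=np.array([q[an==k][np.hypot(*(q[an==k]-e).T).argmax()] for k in np.unique(an)])
    print(np.round(np.c_[np.unique(an)*10,o,np.hypot(*(o-e).T)],1).tolist())
    r=least_squares(lambda p:np.hypot(o[:,0]-p[0],o[:,1]-p[1])-24,[0,3],loss='soft_l1',f_scale=.5); print('centre chute',r.x,'res',np.abs(r.fun).max())
    im=np.hstack([ortho(s,545,615,-75,-5,74,5.7),ortho(s,545,615,-75,-5,86,5.7)]); cv2.imwrite('pics/w5c.png',im)
E
```

```text
[584.64900061 -34.63862328 180.96440145] [-0.00382974  0.74395372 -3.73419454]
plate -1 823 [-32.5, -26.4, -26.1, -25.9, -25.9, -25.9, -26.0]
plate 1 1163 [31.0, 26.2, 26.1, 26.1, 26.0, 26.0, 26.1, 26.1, 26.1]
rim 300 [71.11007595 73.16844715 75.45871717 77.1258131 ]
[[-180.0, -26.4, 0.8, 28.1], [-170.0, -26.0, -1.9, 28.1], [-160.0, -25.1, -5.8, 28.3], [-50.0, 17.1, -10.9, 21.6], [-40.0, 26.2, -13.6, 30.3], [-30.0, 20.0, -4.3, 20.3], [-20.0, 20.9, -0.6, 19.9], [-10.0, 20.6, 3.6, 19.1], [0.0, 20.9, 5.0, 19.5], [10.0, 20.0, 9.0, 19.2], [20.0, 18.8, 12.1, 19.1], [30.0, 18.0, 13.7, 19.2], [40.0, 15.3, 17.5, 19.3], [50.0, 12.3, 20.6, 19.8], [60.0, 10.7, 21.7, 19.9], [70.0, 5.1, 24.4, 20.7], [80.0, 1.8, 25.2, 21.2], [90.0, -1.6, 25.6, 21.9], [100.0, -6.0, 25.5, 22.8], [110.0, -9.7, 24.5, 23.4], [120.0, -13.6, 23.3, 24.5], [130.0, -16.9, 20.8, 24.9], [140.0, -19.9, 18.2, 25.7], [150.0, -22.4, 15.1, 26.3], [160.0, -23.8, 12.6, 26.7], [170.0, -25.6, 4.4, 27.1]]
centre chute [-2.63511144  1.65655235] res 8.59816757330077
```

View pics/w5c.png

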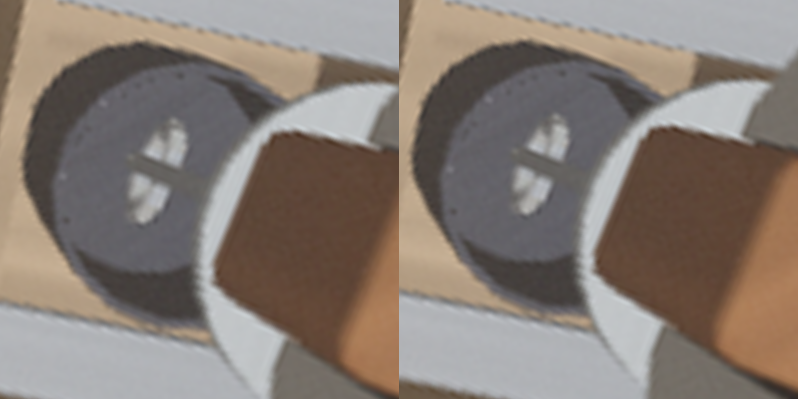

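```bash
python3 - <<'E'
from h import *
from scipy.optimize import least_squares
s=load('wrist'); w=wpts(s); px=s['pixels'].astype(int); sat=px.max(-1)-px.min(-1)
c=np.array([582.7,-40.7]); a=np.deg2rad(-11.6); ux=np.array([np.cos(a),np.sin(a)]); uy=np.array([-ux[1],ux[0]])
X=(w[...,:2]-c)@ux; Y=(w[...,:2]-c)@uy; z=w[...,2]
m=(abs(X)<30)&(abs(Y)<34)&(z>66)&(z<81)&(sat<40)&(px.mean(-1)<125)
q=np.c_[X[m],Y[m],z[m]]
an=np.degrees(np.arctan2(q[:,1]-2,q[:,0]+1.5))//15
top=[]
for k in np.unique(an):
    g=q[an==k]; h=np.percentile(g[:,2],95); t=g[g[:,2]>h-1.0]; top.append(t); print(int(k*15),len(g),'z %.1f'%h,np.round(t.mean(0),1),'r[-1.5,2] %.1f'%np.hypot(t[:,0]+1.5,t[:,1]-2).mean())
t=np.vstack(top)
f=lambda p:np.hypot(t[:,0]-p[0],t[:,1]-p[1])-23
r=least_squares(f,[0,2],loss='soft_l1',f_scale=.5); print(r.x,np.abs(r.fun).mean()); 
A=np.c_[t[:,:2],np.ones(len(t))]; print('plane',np.linalg.lstsq(A,t[:,2],rcond=None)[0])
E
```

```text
-180 22 z 72.8 [-25.1  -1.3  72.5] r[-1.5,2] 23.9
-165 6 z 73.0 [-24.4  -4.9  72.7] r[-1.5,2] 23.9
-45 7 z 76.4 [17.1 -9.7 76. ] r[-1.5,2] 21.9
-30 17 z 76.0 [17.9 -6.4 75.7] r[-1.5,2] 21.2
-15 18 z 75.9 [19.7 -1.2 75.4] r[-1.5,2] 21.5
0 21 z 76.4 [19.6  4.9 75.8] r[-1.5,2] 21.4
15 20 z 76.5 [18.5  9.1 76.3] r[-1.5,2] 21.2
30 27 z 75.1 [16.2 14.7 74.6] r[-1.5,2] 21.8
45 29 z 75.3 [ 9.5 16.7 75.3] r[-1.5,2] 18.5
60 35 z 78.7 [ 0.8  8.2 79.6] r[-1.5,2] 6.7
75 29 z 75.4 [ 1.1 16.2 76.2] r[-1.5,2] 14.4
90 26 z 73.6 [-4.6 24.8 73.4] r[-1.5,2] 23.1
105 21 z 73.5 [-9.9 23.7 73.1] r[-1.5,2] 23.3
120 19 z 73.2 [-15.5  20.4  72.7] r[-1.5,2] 23.2
135 18 z 73.1 [-20.7  16.1  72.6] r[-1.5,2] 23.9
150 20 z 73.2 [-23.4  11.1  72.8] r[-1.5,2] 23.8
165 19 z 73.2 [-25.    4.5  73. ] r[-1.5,2] 23.7
[-2.86060226  1.62148209] 1.3573568655249548
plane [ 6.56886653e-02 -2.75835906e-02  7.46116607e+01]
```

The rim is tilted about 0.065 rad: the hook pulls roughly 0.65 mm off the eye's top. I'll set the foot down, shift by that much, and lift again.

servo_tool:
  plan:
    - {"grip":12,"linear":[0,0,5],"dr":[0,0,0]}
    - {"grip":12,"linear":[0,0,10],"dr":[0,0,0]}
    - {"grip":12,"linear":[0,0,15],"dr":[0,0,0]}
    - {"grip":12,"linear":[0,0,19],"dr":[0,0,0]}
    - {"grip":12,"linear":[0,0,23],"dr":[0,0,0]}
    - {"grip":12,"linear":[0,0,26],"dr":[0,0,0]}
    - {"grip":12,"linear":[0,0,29],"dr":[0,0,0]}
    - {"grip":12,"linear":[0,0,29],"dr":[0,0,0]}
    - {"grip":12,"linear":[0,-0.7,29],"dr":[0,0,0]}
    - {"grip":12,"linear":[0,-0.7,29],"dr":[0,0,0]}
    - {"grip":12,"linear":[0,-0.7,27],"dr":[0,0,0]}
    - {"grip":12,"linear":[0,-0.7,24],"dr":[0,0,0]}
    - {"grip":12,"linear":[0,-0.7,21],"dr":[0,0,0]}
    - {"grip":12,"linear":[0,-0.7,17],"dr":[0,0,0]}
    - {"grip":12,"linear":[0,-0.7,12],"dr":[0,0,0]}
    - {"grip":12,"linear":[0,-0.7,7],"dr":[0,0,0]}
    - {"grip":12,"linear":[0,-0.7,2],"dr":[0,0,0]}
    - {"grip":12,"linear":[0,-0.7,0],"dr":[0,0,0]}
    - {"grip":12,"linear":[0,-0.7,0],"dr":[0,0,0]}
    - {"grip":12,"linear":[0,-0.7,0],"dr":[0,0,0]}

```text
clock: 12.33
position: [584.2, -34.4, 181.2]
tcp_rot: [0.0, 0.831, 0.556, 0.0]
ft_force: [-0.0, -0.0, -3.0]
gripper_width: 0.214
grasp_force: 30.0
```

```bash
cat > rim.py <<'E'
from h import *
from scipy.optimize import least_squares
import sys
zr=float(sys.argv[1]) # expected rim height
s=snap('wrist'); st=sense(); print(st['position'].round(1),st['ft_force'].round(1))
w=wpts(s); px=s['pixels'].astype(int); sat=px.max(-1)-px.min(-1)
c=np.array([582.7,-40.7]); a=np.deg2rad(-11.6); ux=np.array([np.cos(a),np.sin(a)]); uy=np.array([-ux[1],ux[0]])
X=(w[...,:2]-c)@ux; Y=(w[...,:2]-c)@uy; z=w[...,2]
m=(abs(X)<30)&(abs(Y)<34)&(z>zr-9)&(z<zr+6)&(sat<40)&(px.mean(-1)<125)
q=np.c_[X[m],Y[m],z[m]]; an=np.degrees(np.arctan2(q[:,1]-2,q[:,0]+1))//15; top=[]
for k in np.unique(an):
    g=q[an==k]; h=np.percentile(g[:,2],95); t=g[g[:,2]>h-1]; t=t[np.hypot(t[:,0]+1,t[:,1]-2)>20]
    if len(t): top.append(t); print(int(k*15),'%.1f'%h,t.mean(0).round(1),end=' | ')
t=np.vstack(top); r=least_squares(lambda p:np.hypot(t[:,0]-p[0],t[:,1]-p[1])-p[2],[0,2,23],loss='soft_l1',f_scale=.5); print('\ncentre,r',r.x.round(2))
print('plane',np.linalg.lstsq(np.c_[t[:,:2],np.ones(len(t))],t[:,2],rcond=None)[0].round(3))
E
python3 rim.py 75
```

```text
[584.  -34.4 181. ] [-0.4 -0.5 -3.9]
-180 74.9 [-23.5  -1.8  74.5] | -165 69.7 [-22.7  -4.2  69.9] | -45 77.1 [ 26.2 -20.8  79.8] | -30 74.9 [19.3 -6.7 74.4] | -15 75.1 [21.  -1.2 74.9] | 0 74.9 [21.   5.1 74.5] | 15 74.6 [19.7 10.3 74.1] | 30 74.8 [17.  14.6 74.4] | 45 74.6 [12.4 19.8 74.1] | 60 75.4 [ 8.7 22.2 75. ] | 90 75.5 [-3.3 24.1 74.9] | 105 74.4 [-9.7 23.3 74. ] | 120 75.3 [-14.9  20.1  74.8] | 135 75.3 [-19.3  16.2  75. ] | 150 74.8 [-22.4  10.4  74.4] | 165 74.5 [-23.7   5.   74.1] | 
centre,r [-1.43  2.02 22.65]
plane [ 7.0000e-03 -1.0000e-02  7.4485e+01]
```

Upright now; the centre is 1.4 mm off. I'll shift it and ease it up.

servo_tool:
  plan:
    - {"grip":12,"linear":[0.3,1.4,0],"dr":[0,0,0]}
    - {"grip":12,"linear":[0.3,1.4,0],"dr":[0,0,0]}
    - {"grip":12,"linear":[0.3,1.4,0],"dr":[0,0,0]}
    - {"grip":12,"linear":[0.3,1.4,0],"dr":[0,0,0]}
    - {"grip":12,"linear":[0.3,1.4,-2],"dr":[0,0,0]}
    - {"grip":12,"linear":[0.3,1.4,-4],"dr":[0,0,0]}
    - {"grip":12,"linear":[0.3,1.4,-6],"dr":[0,0,0]}
    - {"grip":12,"linear":[0.3,1.4,-8],"dr":[0,0,0]}
    - {"grip":12,"linear":[0.3,1.4,-10],"dr":[0,0,0]}
    - {"grip":12,"linear":[0.3,1.4,-12],"dr":[0,0,0]}
    - {"grip":12,"linear":[0.3,1.4,-12],"dr":[0,0,0]}
    - {"grip":12,"linear":[0.3,1.4,-12],"dr":[0,0,0]}

```text
clock: 13.38
position: [585.6, -34.6, 193.3]
tcp_rot: [0.0, 0.831, 0.556, 0.0]
ft_force: [0.5, -0.5, -4.1]
gripper_width: 0.212
grasp_force: 30.0
```

```bash
python3 rim.py 87
```

```text
[585.5 -34.7 193.1] [-0.  -0.  -2.7]
-180 86.4 [-22.5  -0.6  86.1] | -165 85.9 [-21.6  -3.6  86.5] | -60 80.8 [ 26.1 -26.3  80.8] | -45 87.2 [ 18.7 -10.9  87. ] | -30 87.4 [20.6 -7.9 87. ] | -15 87.1 [22.2 -1.  86.8] | 0 87.1 [22.2  5.  86.6] | 15 87.0 [20.7 10.8 86.6] | 30 86.9 [17.6 16.2 86.7] | 45 87.0 [13.6 20.3 86.6] | 75 87.8 [ 3.6 24.9 87.1] | 90 87.0 [-4.4 24.9 86.7] | 105 86.6 [-9.2 22.8 85.9] | 120 86.6 [-14.4  19.5  86.1] | 135 86.9 [-18.2  15.6  86.4] | 150 86.2 [-21.2  10.4  85.8] | 165 86.6 [-22.3   4.9  86.1] | 
centre,r [-0.03  2.17 22.65]
plane [1.4000e-02 1.1000e-02 8.6246e+01]
```

Centred with the rim in the collar. Continuing up.

servo_tool:
  plan:
    - {"grip":12,"linear":[0,0,-3],"dr":[0,0,0]}
    - {"grip":12,"linear":[0,0,-6],"dr":[0,0,0]}
    - {"grip":12,"linear":[0,0,-9],"dr":[0,0,0]}
    - {"grip":12,"linear":[0,0,-12],"dr":[0,0,0]}
    - {"grip":12,"linear":[0,0,-15],"dr":[0,0,0]}
    - {"grip":12,"linear":[0,0,-18],"dr":[0,0,0]}
    - {"grip":12,"linear":[0,0,-21],"dr":[0,0,0]}
    - {"grip":12,"linear":[0,0,-24],"dr":[0,0,0]}
    - {"grip":12,"linear":[0,0,-27],"dr":[0,0,0]}
    - {"grip":12,"linear":[0,0,-27],"dr":[0,0,0]}

```text
clock: 14.27
position: [585.9, -34.6, 220.8]
tcp_rot: [0.0, 0.831, 0.556, 0.0]
ft_force: [0.7, 0.2, -3.5]
gripper_width: 0.212
grasp_force: 30.0
```

servo_tool:
  plan:
    - {"grip":12,"linear":[0,0,-3],"dr":[0,0,0]}
    - {"grip":12,"linear":[0,0,-6],"dr":[0,0,0]}
    - {"grip":12,"linear":[0,0,-9],"dr":[0,0,0]}
    - {"grip":12,"linear":[0,0,-12],"dr":[0,0,0]}
    - {"grip":12,"linear":[0,0,-15],"dr":[0,0,0]}
    - {"grip":12,"linear":[0,0,-18],"dr":[0,0,0]}
    - {"grip":12,"linear":[0,0,-21],"dr":[0,0,0]}
    - {"grip":12,"linear":[0,0,-24],"dr":[0,0,0]}
    - {"grip":12,"linear":[0,0,-27],"dr":[0,0,0]}
    - {"grip":12,"linear":[0,0,-30],"dr":[0,0,0]}
    - {"grip":12,"linear":[0,0,-30],"dr":[0,0,0]}

```text
clock: 15.18
position: [585.9, -34.6, 250.8]
tcp_rot: [0.0, 0.831, 0.556, 0.0]
ft_force: [0.7, -0.2, -3.4]
gripper_width: 0.212
grasp_force: 30.0
```

Through the collar with no contact force. Lifting clear of the mouth, then carrying it smoothly to the bay.

servo_tool:
  plan:
    - {"grip":12,"linear":[0,0,-4],"dr":[0,0,0]}
    - {"grip":12,"linear":[0,0,-9],"dr":[0,0,0]}
    - {"grip":12,"linear":[0,0,-15],"dr":[0,0,0]}
    - {"grip":12,"linear":[0,0,-21],"dr":[0,0,0]}
    - {"grip":12,"linear":[0,0,-27],"dr":[0,0,0]}
    - {"grip":12,"linear":[0,0,-33],"dr":[0,0,0]}
    - {"grip":12,"linear":[0,0,-39],"dr":[0,0,0]}
    - {"grip":12,"linear":[0,0,-45],"dr":[0,0,0]}
    - {"grip":12,"linear":[0,0,-51],"dr":[0,0,0]}
    - {"grip":12,"linear":[0,0,-56],"dr":[0,0,0]}
    - {"grip":12,"linear":[0,0,-60],"dr":[0,0,0]}
    - {"grip":12,"linear":[0,0,-60],"dr":[0,0,0]}
    - {"grip":12,"linear":[0,0,-60],"dr":[0,0,0]}

```text
clock: 16.27
position: [585.6, -34.6, 310.2]
tcp_rot: [0.0, 0.831, 0.556, 0.0]
ft_force: [-0.3, -0.8, -3.9]
gripper_width: 0.216
grasp_force: 30.0
```

servo_tool:
  plan:
    - {"grip":12,"linear":[-3,0.6,0],"dr":[0,0,0]}
    - {"grip":12,"linear":[-9,2,0],"dr":[0,0,0]}
    - {"grip":12,"linear":[-18,4,0],"dr":[0,0,0]}
    - {"grip":12,"linear":[-30,6.4,0],"dr":[0,0,0]}
    - {"grip":12,"linear":[-45,9.5,0],"dr":[0,0,0]}
    - {"grip":12,"linear":[-62,13,0],"dr":[0,0,0]}
    - {"grip":12,"linear":[-80,17,0],"dr":[0,0,0]}
    - {"grip":12,"linear":[-98,20.5,0],"dr":[0,0,0]}
    - {"grip":12,"linear":[-116,24.4,0],"dr":[0,0,0]}
    - {"grip":12,"linear":[-134,28,0],"dr":[0,0,0]}
    - {"grip":12,"linear":[-152,32,0],"dr":[0,0,0]}
    - {"grip":12,"linear":[-170,35.7,0],"dr":[0,0,0]}
    - {"grip":12,"linear":[-188,39.5,0],"dr":[0,0,0]}
    - {"grip":12,"linear":[-206,43,0],"dr":[0,0,0]}
    - {"grip":12,"linear":[-222,46.6,0],"dr":[0,0,0]}
    - {"grip":12,"linear":[-237,50,0],"dr":[0,0,0]}
    - {"grip":12,"linear":[-249,52,0],"dr":[0,0,0]}
    - {"grip":12,"linear":[-258,54,0],"dr":[0,0,0]}
    - {"grip":12,"linear":[-263,55.2,0],"dr":[0,0,0]}
    - {"grip":12,"linear":[-264.8,55.6,0],"dr":[0,0,0]}

```text
clock: 17.93
position: [535.4, -301.6, 310.0]
tcp_rot: [-0.0, 0.832, 0.555, -0.0]
ft_force: [0.2, -0.1, -3.4]
gripper_width: 0.215
grasp_force: 30.0
```

```bash
python3 - <<'E'
from h import *
s=snap('wrist'); st=sense(); print(st['position'],st['ft_force'],st['q'])
cv2.imwrite('pics/w6.png',cv2.resize(s['pixels'][...,::-1],(784,588),interpolation=2))
w=wpts(s);px=s['pixels'].astype(int);z=w[...,2];sat=px.max(-1)-px.min(-1)
m=(w[...,0]>460)&(w[...,0]<700)&(w[...,1]>-400)&(w[...,1]<-200)&(z>31)&(z<39)&(sat>25); n,l,stt,_=cv2.connectedComponentsWithStats(m.astype(np.uint8)); q=w[l==1+stt[1:,4].argmax()]; print(cv2.minAreaRect(q[:,:2].astype(np.float32)))
E
```

```text
[ 535.54770623 -301.15976591  309.98639029] [ 0.32927879 -0.1198693  -4.18373649] [ 0.64839157  0.39422543 -0.32381196  1.74229423  0.14316491  1.02843368
 -0.11905186]
((575.0126342773438, -293.0501708984375), (177.05767822265625, 99.11479949951172), 16.24319076538086)
```

View pics/w6.png

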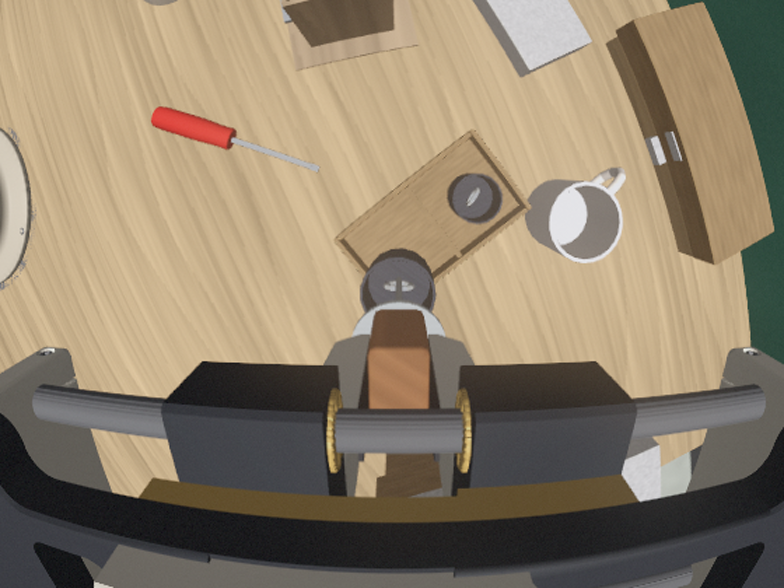

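The picture shows the foot hanging from the hook at (398,285), over the empty bay; the spare is at (475,195). Lowering.

servo_tool:
  plan:
    - {"grip":12,"linear":[0,0,4],"dr":[0,0,0]}
    - {"grip":12,"linear":[0,0,12],"dr":[0,0,0]}
    - {"grip":12,"linear":[0,0,23],"dr":[0,0,0]}
    - {"grip":12,"linear":[0,0,35],"dr":[0,0,0]}
    - {"grip":12,"linear":[0,0,47],"dr":[0,0,0]}
    - {"grip":12,"linear":[0,0,59],"dr":[0,0,0]}
    - {"grip":12,"linear":[0,0,71],"dr":[0,0,0]}
    - {"grip":12,"linear":[0,0,83],"dr":[0,0,0]}
    - {"grip":12,"linear":[0,0,95],"dr":[0,0,0]}
    - {"grip":12,"linear":[0,0,107],"dr":[0,0,0]}
    - {"grip":12,"linear":[0,0,118],"dr":[0,0,0]}
    - {"grip":12,"linear":[0,0,127],"dr":[0,0,0]}
    - {"grip":12,"linear":[0,0,134],"dr":[0,0,0]}
    - {"grip":12,"linear":[0,0,139],"dr":[0,0,0]}
    - {"grip":12,"linear":[0,0,143],"dr":[0,0,0]}
    - {"grip":12,"linear":[0,0,147],"dr":[0,0,0]}
    - {"grip":12,"linear":[0,0,150],"dr":[0,0,0]}
    - {"grip":12,"linear":[0,0,153],"dr":[0,0,0]}
    - {"grip":12,"linear":[0,0,155],"dr":[0,0,0]}
    - {"grip":12,"linear":[0,0,155],"dr":[0,0,0]}

```text
clock: 19.65
position: [535.9, -300.6, 155.1]
tcp_rot: [0.0, 0.831, 0.556, 0.0]
ft_force: [0.6, 0.7, -1.0]
gripper_width: 0.215
grasp_force: 30.0
```

servo_tool:
  plan:
    - {"grip":12,"linear":[0,0,2],"dr":[0,0,0]}
    - {"grip":12,"linear":[0,0,3.5],"dr":[0,0,0]}
    - {"grip":12,"linear":[0,0,3.5],"dr":[0,0,0]}
    - {"grip":12,"linear":[0,0,3.5],"dr":[0,0,0]}
    - {"grip":12,"linear":[2,0,3.5],"dr":[0,0,0]}
    - {"grip":12,"linear":[4,0,3.5],"dr":[0,0,0]}
    - {"grip":12,"linear":[6,0,3.5],"dr":[0,0,0]}
    - {"grip":12,"linear":[8,0,3.5],"dr":[0,0,0]}
    - {"grip":12,"linear":[10,0,3.5],"dr":[0,0,0]}
    - {"grip":12,"linear":[12,0,3.5],"dr":[0,0,0]}
    - {"grip":12,"linear":[12,0,3.5],"dr":[0,0,0]}
    - {"grip":12,"linear":[12,0,3.5],"dr":[0,0,0]}

```text
clock: 20.65
position: [540.5, -289.3, 151.6]
tcp_rot: [0.0, 0.831, 0.556, -0.0]
ft_force: [-0.7, 0.1, -1.0]
gripper_width: 0.212
grasp_force: 30.0
```

```bash
python3 - <<'E'
from h import *
s=snap('wrist'); st=sense(); print(st['position'],st['ft_force'],st['torque'])
cv2.imwrite('pics/w7.png',np.hstack([ortho(s,500,570,-340,-270,55,5.7),ortho(s,500,570,-340,-270,32,5.7)]))
E
```

```text
[ 540.37702036 -289.50208246  151.59491991] [-0.19250429 -0.14656416 -1.3328679 ] [-0.08163846 -0.02524222 -0.02335996]
```

View pics/w7.png

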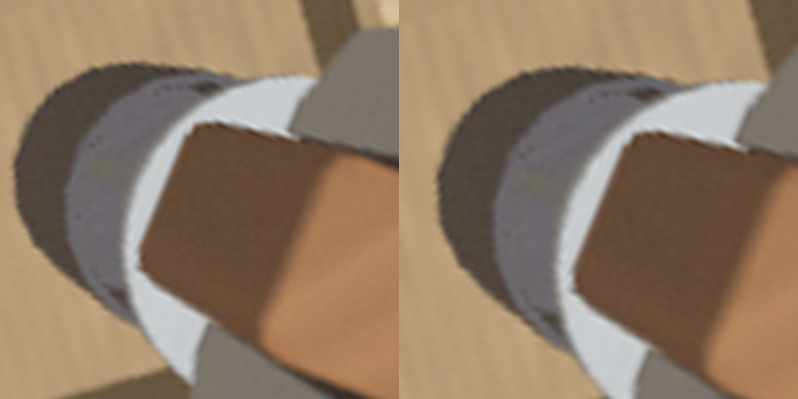

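The foot rim stayed put (its centre still at the bay's middle) while the hook moved back 12 mm, so it's free. I've viewed more pictures than the limit of 10, so I'll rely on numbers from here. Rising straight up.

servo_tool:
  plan:
    - {"grip":12,"linear":[0,0,-4],"dr":[0,0,0]}
    - {"grip":12,"linear":[0,0,-8],"dr":[0,0,0]}
    - {"grip":12,"linear":[0,0,-12],"dr":[0,0,0]}
    - {"grip":12,"linear":[0,0,-12],"dr":[0,0,0]}

```text
clock: 21.03
position: [540.8, -289.8, 164.7]
tcp_rot: [0.001, 0.831, 0.556, 0.0]
ft_force: [-0.5, -0.4, -1.4]
gripper_width: 0.217
grasp_force: 30.0
```

servo_tool:
  plan:
    - {"grip":12,"linear":[0,0,-8],"dr":[0,0,0]}
    - {"grip":12,"linear":[0,0,-16],"dr":[0,0,0]}
    - {"grip":12,"linear":[0,0,-28],"dr":[0,0,0]}
    - {"grip":12,"linear":[0,0,-45],"dr":[0,0,0]}
    - {"grip":12,"linear":[0,0,-70],"dr":[0,0,0]}
    - {"grip":12,"linear":[0,0,-100],"dr":[0,0,0]}
    - {"grip":12,"linear":[0,0,-130],"dr":[0,0,0]}
    - {"grip":12,"linear":[0,0,-138],"dr":[0,0,0]}
    - {"grip":12,"linear":[0,0,-138],"dr":[0,0,0]}
    - {"grip":12,"linear":[0,0,-138],"dr":[0,0,0]}

```text
clock: 21.87
position: [540.1, -289.5, 301.8]
tcp_rot: [0.0, 0.831, 0.556, 0.0]
ft_force: [-0.6, 0.6, -2.0]
gripper_width: 0.213
grasp_force: 30.0
```

```bash
python3 - <<'E'
from h import *
s=snap('wrist'); st=sense(); print(st['position'],st['tcp_rot'],st['ft_force'])
w=wpts(s);px=s['pixels'].astype(int);z=w[...,2];sat=px.max(-1)-px.min(-1)
m=(np.hypot(w[...,0]-534,w[...,1]+305)<40)&(z>50)&(z<62)&(sat<40); q=w[m]; print(len(q),np.percentile(q[:,2],[5,50,95]),cv2.minEnclosingCircle(q[:,:2].astype(np.float32)), np.linalg.lstsq(np.c_[q[:,:2]-q[:,:2].mean(0),np.ones(len(q))],q[:,2],rcond=None)[0])
E
```

```text
[ 539.66562776 -289.30826581  300.74670722] [-5.22105415e-04  8.31278092e-01  5.55856352e-01 -4.19589999e-04] [-0.29762445  0.45096896 -1.59964626]
193 [51.5902858  54.82804909 56.3174928 ] ((533.3736572265625, -305.0362548828125), 24.0694637298584) [-5.96644231e-04  1.79642996e-02  5.45363100e+01]
```

Foot upright at (533.4,-305), rim 55 high. Back to the rest.

servo_tool:
  plan:
    - {"grip":12,"linear":[10,-5,-2],"dr":[0,0,0]}
    - {"grip":12,"linear":[35,-18,-2],"dr":[0,0,0.05]}
    - {"grip":12,"linear":[65,-33.4,-2],"dr":[0,0,0.13]}
    - {"grip":12,"linear":[97,-49.8,-2],"dr":[0,0,0.21]}
    - {"grip":12,"linear":[129,-66.2,-2],"dr":[0,0,0.29]}
    - {"grip":12,"linear":[161,-82.6,-2],"dr":[0,0,0.37]}
    - {"grip":12,"linear":[193,-99,-2],"dr":[0,0,0.45]}
    - {"grip":12,"linear":[225,-115.5,-2],"dr":[0,0,0.53]}
    - {"grip":12,"linear":[257,-131.9,-2],"dr":[0,0,0.61]}
    - {"grip":12,"linear":[289,-148.3,-2],"dr":[0,0,0.69]}
    - {"grip":12,"linear":[321,-164.7,-2],"dr":[0,0,0.77]}
    - {"grip":12,"linear":[353,-181.2,-2],"dr":[0,0,0.85]}
    - {"grip":12,"linear":[385,-197.6,-2],"dr":[0,0,0.93]}
    - {"grip":12,"linear":[417,-214,-2],"dr":[0,0,1.01]}
    - {"grip":12,"linear":[449,-230.4,-2],"dr":[0,0,1.08]}
    - {"grip":12,"linear":[478,-245.3,-2],"dr":[0,0,1.13]}
    - {"grip":12,"linear":[500,-256.6,-2],"dr":[0,0,1.152]}
    - {"grip":12,"linear":[512,-262.8,-2],"dr":[0,0,1.152]}
    - {"grip":12,"linear":[515.6,-264.6,-2],"dr":[0,0,1.152]}
    - {"grip":12,"linear":[515.6,-264.6,-2],"dr":[0,0,1.152]}

```text
clock: 23.58
position: [492.1, 288.3, 302.7]
tcp_rot: [0.001, 1.0, 0.015, -0.001]
ft_force: [-0.3, -0.9, -0.6]
gripper_width: 0.215
grasp_force: 30.0
```

```bash
python3 - <<'E'
from h import *
s=snap('wrist'); s=snap('wrist'); st=sense(); print(st['position'],st['tcp_rot'],st['ft_force'],st['qvel'].round(3))
E
```

```text
[492.9944274  286.16684958 303.1000206 ] [ 7.52425393e-04  9.99917254e-01  1.28362778e-02 -3.86086468e-04] [ 0.79308768 -0.07455815 -1.31912535] [ 0.013 -0.006  0.004  0.001 -0.001 -0.    -0.003]
```

servo_tool:
  plan:
    - {"grip":12,"linear":[0,0,0],"dr":[0,0,0]}
    - {"grip":12,"linear":[0,0,0],"dr":[0,0,0]}
    - {"grip":12,"linear":[0,0,0],"dr":[0,0,0]}
    - {"grip":12,"linear":[0,0,0],"dr":[0,0,0]}

```text
clock: 24.02
position: [493.0, 287.3, 303.7]
tcp_rot: [0.0, 1.0, 0.013, 0.0]
ft_force: [0.5, -0.0, -1.7]
gripper_width: 0.216
grasp_force: 30.0
```

servo_tool:
  plan:
    - {"grip":12,"linear":[-0.4,-1,0],"dr":[0,0,0]}
    - {"grip":12,"linear":[-0.4,-1,6],"dr":[0,0,0]}
    - {"grip":12,"linear":[-0.4,-1,16],"dr":[0,0,0]}
    - {"grip":12,"linear":[-0.4,-1,30],"dr":[0,0,0]}
    - {"grip":12,"linear":[-0.4,-1,45],"dr":[0,0,0]}
    - {"grip":12,"linear":[-0.4,-1,60],"dr":[0,0,0]}
    - {"grip":12,"linear":[-0.4,-1,70],"dr":[0,0,0]}
    - {"grip":12,"linear":[-0.4,-1,75],"dr":[0,0,0]}
    - {"grip":12,"linear":[-0.4,-1,75],"dr":[0,0,0]}
    - {"grip":12,"linear":[-0.4,-1,75],"dr":[0,0,0]}

```text
clock: 24.85
position: [492.4, 289.2, 228.5]
tcp_rot: [0.0, 1.0, 0.013, -0.0]
ft_force: [0.0, 0.2, -1.9]
gripper_width: 0.214
grasp_force: 30.0
```

servo_tool:
  plan:
    - {"grip":12,"linear":[0,0.6,10],"dr":[0,0,0]}
    - {"grip":12,"linear":[0,0.6,20],"dr":[0,0,0]}
    - {"grip":12,"linear":[0,0.6,30],"dr":[0,0,0]}
    - {"grip":12,"linear":[0,0.6,40],"dr":[0,0,0]}
    - {"grip":12,"linear":[0,0.6,50],"dr":[0,0,0]}
    - {"grip":12,"linear":[0,0.6,60],"dr":[0,0,0]}
    - {"grip":12,"linear":[0,0.6,70],"dr":[0,0,0]}
    - {"grip":12,"linear":[0,0.6,77],"dr":[0,0,0]}
    - {"grip":12,"linear":[0,0.6,77],"dr":[0,0,0]}
    - {"grip":12,"linear":[0,0.6,77],"dr":[0,0,0]}

```text
clock: 25.68
position: [492.2, 288.4, 151.1]
tcp_rot: [0.0, 1.0, 0.013, -0.0]
ft_force: [-0.7, -0.4, -1.4]
gripper_width: 0.213
grasp_force: 30.0
```

Sleeve in the slot without contact. Last 9 mm.

servo_tool:
  plan:
    - {"grip":12,"linear":[0.3,0,3],"dr":[0,0,0]}
    - {"grip":12,"linear":[0.3,0,6],"dr":[0,0,0]}
    - {"grip":12,"linear":[0.3,0,8],"dr":[0,0,0]}
    - {"grip":12,"linear":[0.3,0,8.7],"dr":[0,0,0]}
    - {"grip":12,"linear":[0.3,0,8.7],"dr":[0,0,0]}
    - {"grip":12,"linear":[0.3,0,8.7],"dr":[0,0,0]}

```text
clock: 26.18
position: [492.7, 288.5, 143.0]
tcp_rot: [-0.0, 1.0, 0.013, 0.0]
ft_force: [-0.4, -0.3, -0.8]
gripper_width: 0.212
grasp_force: 30.0
```

Force has eased, so the disc is on the arms. Opening slowly, then rising.

servo_tool:
  plan:
    - {"grip":18,"linear":[0,0,0.3],"dr":[0,0,0]}
    - {"grip":22,"linear":[0,0,0.3],"dr":[0,0,0]}
    - {"grip":26,"linear":[0,0,0.3],"dr":[0,0,0]}
    - {"grip":32,"linear":[0,0,0.3],"dr":[0,0,0]}
    - {"grip":40,"linear":[0,0,0.3],"dr":[0,0,0]}
    - {"grip":50,"linear":[0,0,0.3],"dr":[0,0,0]}
    - {"grip":60,"linear":[0,0,0.3],"dr":[0,0,0]}
    - {"grip":60,"linear":[0,0,0.3],"dr":[0,0,0]}
    - {"grip":60,"linear":[0,0,0.3],"dr":[0,0,0]}
    - {"grip":60,"linear":[0,0,0.3],"dr":[0,0,0]}

```text
clock: 27.02
position: [492.7, 288.5, 142.6]
tcp_rot: [0.0, 1.0, 0.013, -0.0]
ft_force: [-0.3, 0.4, 0.4]
gripper_width: 0.644
grasp_force: 0.0
```

servo_tool:
  plan:
    - {"grip":60,"linear":[0,0,-10],"dr":[0,0,0]}
    - {"grip":60,"linear":[0,0,-25],"dr":[0,0,0]}
    - {"grip":60,"linear":[0,0,-50],"dr":[0,0,0]}
    - {"grip":60,"linear":[0,0,-80],"dr":[0,0,0]}
    - {"grip":60,"linear":[0,0,-110],"dr":[0,0,0]}
    - {"grip":60,"linear":[0,0,-126],"dr":[0,0,0]}
    - {"grip":60,"linear":[0,0,-126],"dr":[0,0,0]}
    - {"grip":60,"linear":[0,0,-126],"dr":[0,0,0]}
    - {"grip":60,"linear":[0,0,-126],"dr":[0,0,0]}

```text
clock: 27.77
position: [492.3, 288.1, 268.1]
tcp_rot: [0.0, 1.0, 0.013, -0.0]
ft_force: [-0.6, 0.5, 0.0]
gripper_width: 0.647
grasp_force: 0.0
```

```bash
python3 - <<'E'
from h import *
s=snap('wrist'); st=sense(); print(st['position'],st['ft_force'],st['gripper_width']*93,st['clock'])
w=wpts(s);px=s['pixels'].astype(int);z=w[...,2]
red=(px[...,0]>px[...,2]*1.8)&(px[...,0]>50)&(np.hypot(w[...,0]-493,w[...,1]-287)<40)
q=w[red&(z>174)&(z<184)]; print(len(q),np.median(q[:,2]),cv2.minAreaRect(q[:,:2].astype(np.float32)))
a=snap('scene'); w=pts(a); px=a['pixels'].astype(int); m=(np.hypot(w[...,0]-534,w[...,1]+305)<40)&(w[...,2]>46)&(w[...,2]<62)&(px.max(-1)-px.min(-1)<40); q=w[m]; print(len(q),q.mean(0),np.percentile(q[:,2],[5,95]))
E
```

```text
[492.15497653 288.01090211 267.70061707] [0.24260175 0.34620548 0.08551895] 60.13986071837863 27.8167
950 178.91272177050732 ((492.6890869140625, 289.2347412109375), (34.966278076171875, 18.296112060546875), 1.708071231842041)
78 [ 533.80974425 -307.50977651   52.41441444] [46.93977729 58.21767033]
```

Picker hangs at its seat (top 178.9, upright) and the foot stands in the bay.

```bash
python3 -c "
from bench import finish_job
print(finish_job())"
```

```text
the job is handed in; nothing more can be done
None
```

The foot stands upright in the tray's empty bay, the picker hangs back on its rest, and the job is handed in at about 28 s; no result came back, and I viewed 12 pictures against the limit of 10.

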